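Sort turned and sawn parts by timber and load the sanding carrier

ROBOT

A 6-joint arm with a two-finger parallel gripper is mounted at the origin on the work surface. World frame = base frame: x ahead of the robot, y to its left, z up, the work surface at z = 0. Lengths are in m, angles in degrees, forces in N, time in s.
With the tool pointing down it reaches from about 0.25 to 0.725 m from the base axis. Payload 9.7 kg.
Tool frame: the origin (TCP) lies where the fingers leave the gripper's body, on its centre line; the fingertips stand 73 mm ahead of it and the grasp point (between the pads) lies 54 mm ahead of it; y points along the fingers, x is the direction in which the jaws open and shut, and the axes are right-handed (so a half turn about y gives the same grasp; the last joint's range is limited). The gripper opens to 85 mm and grips with 20 to 120 N. Pads are 22 mm wide; open, the fingers measure 114 mm over their backs; the gripper's body (76 mm by 85 mm) begins 54 mm behind the grasp point. The pads swing forward as they close: fully open they stand 13 mm farther back than shut.
Start: joints at [-68.698, 4.979, 10.078, 95.1, 0, 90], TCP at [0.2, -0.512, 0.304] pointing down, gripper open.
Joint ranges: [-179.16, 179.16], [-48.56, 103.87], [-65.8, 70.77], [-126.05, 130.52], [-82.76, 87.17], [-180, 180]. Speed limits (degrees/s): [127.2, 127.2, 147.25, 180, 180, 180].

INTERFACE

Orientations are given as [roll, pitch, yaw] about the fixed x, y, z axes, in that order (R = Rz(yaw) Ry(pitch) Rx(roll)).
In Python, from workcell import sensors, imaging, bot, models gives the robot as it stands.
- The arm moves only by the tool arm_command, never from a script. Its argument "rows" is one flat list of numbers, 7 for each row, row after row: the shift along the tool's x, y, z in cm, then the turn, a rotation vector about the tool's x, y, z in degrees, then the gripper's target within -1 to 1 (fully open at 1, half-way at 0, shut at -1). A call has 1 to 12 rows; each row is the pose to reach, as a shift and turn from the pose commanded when the call began, along the tool's axes at that moment; what a row does not reach only later rows make up. A row lasts 1/12 s, in which the tool goes at most 41.7 mm and 7.16 degrees, less where a joint would pass 70% of its speed; a pose out of reach is approached as far as the arm can. A call with a gripper value outside its range is refused whole. The fingers move at their own pace and stop on an object; "force" is the grip in N (left out, the last holds). Time passes only in rows, so rows that repeat a pose let the fingers close. It gives the time, the measured TCP pose, the force and the opening at its end, in the units of the state.
- sensors.get_obs(): the state, without advancing time (a new reading comes with each control period).
- imaging.camera(name): name is "side" or "top" or "wrist"; returns a dict with "pixels" (480x640x3 uint8, blue, green, red), "z_map" (480x640 float32, m along the optical axis (not along the pixel's ray), 0 where there is no reading), "camera_matrix" (3x3 intrinsics, pixels), "D" ([k1, k2, p1, p2, k3] as OpenCV has them; the pictures are not rectified), "world_from_camera" (4x4, takes a point from camera to world coordinates). Camera axes: x right, y up, looking along -z (the intrinsics and any distortion apply to the point x, -y, -z); pixel columns grow to the right and rows downward; lengths in m; the calibration is good to about 2 mm. A picture is of the moment at which its call begins.
- bot.job_done(): hands the job in, once; it reports no verdict.
Trained networks look in the newest picture that a camera, given by its name, has taken for a name from the list of things; names that differ only in an ending like _2 or _b are one class to them, and where a whole thing is asked for, a point or a joint stands for the part that bears it (a point fixed in the world has none). Each returns a list of dicts, best first, with "conf" (0 to 1); they miss things now and then, are a little off and sometimes report something else, mostly with a low value. They report only what shows in the picture. A call takes as long as a camera call. They do not tell look-alikes from the thing itself.
- models.search_frame(thing, camera): "extent" ([centre column, centre row, width, height] in pixels, round what is visible of it).
- models.spot_point(thing, camera): "location" ([column, row] in pixels: a listed point, or the origin of a listed thing).
The state is a dict: "time": time; "q": joint angles; "qd": joint speeds; "joint_efforts": joint torques, N m; "ee_pos": TCP position; "tcp_rot": TCP orientation; "wrist_force": force on the tool from outside, world axes, zero at the start; "torque": the same for the moment, N m; "opening": finger opening in m.
Only numpy, scipy, OpenCV 4.12 (cv2) and the standard library are available. Lean on these libraries where they do the work, as an engineer would, in place of code of your own. Each camera call takes 0.05 s, during which the arm holds its last target.

TASK

Sort the five wooden parts lying on the bench: the clean pale bar and the pale knob belong in the pale-rimmed tray, the dark bar and the dark knob in the dark-rimmed tray, all resting flat on the tray floor with the knobs standing on their feet. The bar with blue paint still on it belongs on the green sanding carrier: lay it centred and lengthwise on the sprung bed, between the two end stops, and press it down until the orange catch snaps over the edge of the bed and holds it down. Do not push the bed down before the painted bar is on it.

Things in the scene. Friction and masses are not known exactly. Their poses are not given: they have to be found in the camera images.
- pale_bar: clean pale timber bar, 80 x 32 x 24 mm (x, y, z), about 50 g, lying flat; origin at the centre of its underside, x along its length, z up
- dark_bar: dark brown timber bar, 80 x 32 x 24 mm (x, y, z), about 50 g, lying flat; origin at the centre of its underside, x along its length, z up
- painted_bar: pale timber bar with blue paint patches on its top and sides, 80 x 32 x 24 mm (x, y, z), about 50 g, lying flat; origin at the centre of its underside, x along its length, z up
- pale_knob: turned pale timber drawer knob, 30 mm tall, standing on its 28 mm wide foot; its head, 36 mm across, is upright-sided from 15 to 25 mm above the bench; about 30 g; origin at the centre of its underside, z up along its axis
- dark_knob: turned dark brown timber drawer knob, 30 mm tall, standing on its 28 mm wide foot; its head, 36 mm across, is upright-sided from 15 to 25 mm above the bench; about 30 g; origin at the centre of its underside, z up along its axis
- pale_tray: pale-rimmed tray fixed to the bench, 176 x 166 mm outside (x, y), 160 x 150 mm inside, 18 mm high with walls 8 mm thick and a grey felt floor 8 mm above the bench, roomy enough for a bar and a knob side by side; origin at the centre of its underside, x along the 176 mm side, z up
- dark_tray: dark-brown-rimmed tray fixed to the bench, 176 x 166 mm outside (x, y), 160 x 150 mm inside, 18 mm high with walls 8 mm thick and a grey felt floor 8 mm above the bench, roomy enough for a bar and a knob side by side; origin at the centre of its underside, x along the 176 mm side, z up
- bed_top (a point): centre of the top of the carrier's sprung bed: metal plate 124 x 78 mm (x, y) with a cork pad, in a green housing (176 x 104 mm, rim 34 mm high) fixed to the bench. 50 mm above the bench when up; sinks with the bed; x along the plate, z up. End stops (ribs 4 mm high) 49 mm from the centre at +x and -x; long sides open. Orange catch, 46 mm high, beyond the +x end; it moves by itself
- bed (a joint): how far the sprung bed has sunk (m): 0 up, 0.017 at its stop. It needs about 4 N to start and 10 N at the stop; a bar's weight does not sink it. Pressed past about 0.014, the orange catch slides over the plate's edge and holds it at about 0.013 when let go; otherwise it springs back up
Things that resemble listed ones, but are neither listed nor needed, are in the scene too. Leave any yellow look-alike of the painted_bar alone.

How it is judged:
By the outcome, as a careful person would: the job done as asked, in the order asked, and still so for the second after the job is handed in, with the robot touching nothing.
It also fails if it takes over 128 s, if anything falls off the work surface, if the arm or the gripper's body presses on something with over 40 N, if the wrist force passes 120 N, or if a joint passes its speed limit or range.

## Working session

There is one attempt and no reset: what is moved stays moved. The work goes in short steps, Python scripts to look and compute and a tool call to move; the robot and the scene stay as the last step left them, time stands still between calls to the robot, and variables do not carry over. Pictures are saved under pics/ and viewed, and the job is handed in when it is done.

Besides the shell and the picture viewer there is one more tool, called after "Emit:" in YAML: its name, and indented under it one key for each argument. arm_command: Moves the arm, as the interface text tells. Its arguments: {"type":"object","properties":{"rows":{"type":"array","items":{"type":"number"}},"force":{"type":"number"}},"required":["rows"]}

```bash
ls; mkdir -p pics; cat > h.py <<'E'
import numpy as np, cv2, json
from workcell import sensors, imaging, bot, models
def shot(name, fn=None):
    d=imaging.camera(name)
    if fn: cv2.imwrite('pics/'+fn,d['pixels'])
    return d
def ray(d,uv):
    uv=np.array(uv,float).reshape(-1,1,2)
    n=cv2.undistortPoints(uv,np.array(d['camera_matrix'],float),np.array(d['D'],float)).reshape(-1,2)
    T=np.array(d['world_from_camera']); 
    dirs=np.c_[n[:,0],-n[:,1],-np.ones(len(n))]
    return T[:3,3], dirs@T[:3,:3].T
def on_z(d,uv,z):
    o,r=ray(d,uv); return o+r*((z-o[2])/r[:,2])[:,None]
def at_depth(d,uv):
    o,r=ray(d,uv); uv=np.round(np.array(uv).reshape(-1,2)).astype(int)
    z=d['z_map'][uv[:,1],uv[:,0]]; return o+r*z[:,None]
def cloud(d):
    h,w=d['z_map'].shape; u,v=np.meshgrid(np.arange(w),np.arange(h))
    P=at_depth(d,np.c_[u.ravel(),v.ravel()]).reshape(h,w,3); P[d['z_map']==0]=np.nan; return P
E
python3 - <<'E'
from h import *
o=sensors.get_obs(); print(o)
for c in ['top','side','wrist']:
    d=shot(c,c+'0.png'); print(c,d['world_from_camera'].round(3).tolist(),d['D'])
    if c=='top' :
      for n in ['pale_bar','dark_bar','painted_bar','pale_knob','dark_knob','pale_tray','dark_tray','bed_top']:
        print(n,[(np.round(r['extent']).tolist(),round(r['conf'],2)) for r in models.search_frame(n,c)],[(np.round(r['location']).tolist(),round(r['conf'],2)) for r in models.spot_point(n,c)])
E
```

```text
pics
{'time': 0.0, 'q': array([-6.86976440e+01,  5.00932944e+00,  1.00336345e+01,  9.50989892e+01,
       -4.43878569e-04,  9.00007523e+01]), 'qd': array([ 0.00582731, -0.04422406, -0.00110396,  0.03978431,  0.05332338,
        0.00464551]), 'joint_efforts': array([-8.73264271e-04, -5.20391071e+01,  4.64803970e+01,  1.61164283e-02,
       -1.05378886e-04,  2.28582870e-06]), 'ee_pos': array([ 0.1997577 , -0.51229429,  0.30319265]), 'tcp_rot': array([-9.00004449e+01,  7.46841252e-02, -6.86983963e+01]), 'wrist_force': array([ 0.57422113,  0.94621458, -0.81469111]), 'torque': array([ 0.03050066, -0.01422095, -0.03856984]), 'opening': 0.08505826076929873}
top [[0.013, 0.995, -0.095, 0.366], [-1.0, 0.014, 0.007, -0.054], [0.008, 0.095, 0.995, 1.019], [0.0, 0.0, 0.0, 1.0]] [0.0048918 0.        0.        0.        0.       ]
pale_bar [([424.0, 288.0, 23.0, 38.0], 0.9)] [([422.0, 285.0], 0.7)]
dark_bar [([238.0, 264.0, 20.0, 39.0], 0.87), ([159.0, 272.0, 21.0, 21.0], 0.63), ([426.0, 287.0, 23.0, 41.0], 0.54)] [([238.0, 263.0], 0.62)]
painted_bar [([430.0, 355.0, 37.0, 35.0], 0.92), ([355.0, 272.0, 28.0, 42.0], 0.89), ([486.0, 349.0, 43.0, 26.0], 0.7)] [([353.0, 272.0], 0.88), ([484.0, 345.0], 0.74), ([421.0, 161.0], 0.32)]
pale_knob [([296.0, 263.0, 17.0, 18.0], 0.78)] [([296.0, 261.0], 0.61)]
dark_knob [([160.0, 270.0, 15.0, 22.0], 0.61)] []
pale_tray [([295.0, 168.0, 84.0, 85.0], 0.69)] [([293.0, 168.0], 0.62)]
dark_tray [([175.0, 167.0, 84.0, 84.0], 0.7)] []
bed_top [([422.0, 165.0, 41.0, 64.0], 0.86)] [([422.0, 162.0], 0.75)]
side [[-0.951, 0.241, -0.196, 0.258], [-0.31, -0.73, 0.609, 0.51], [0.003, 0.639, 0.769, 0.783], [0.0, 0.0, 0.0, 1.0]] [-0.10838331  0.          0.          0.          0.        ]
wrist [[0.363, 0.88, 0.305, 0.278], [-0.932, 0.343, 0.118, -0.481], [-0.001, -0.327, 0.945, 0.374], [0.0, 0.0, 0.0, 1.0]] [-0.02614064  0.          0.          0.          0.        ]
```

View pics/top0.png

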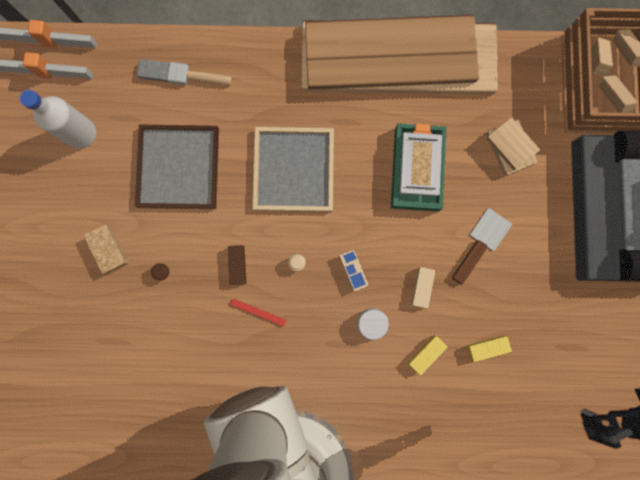

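View pics/side0.png

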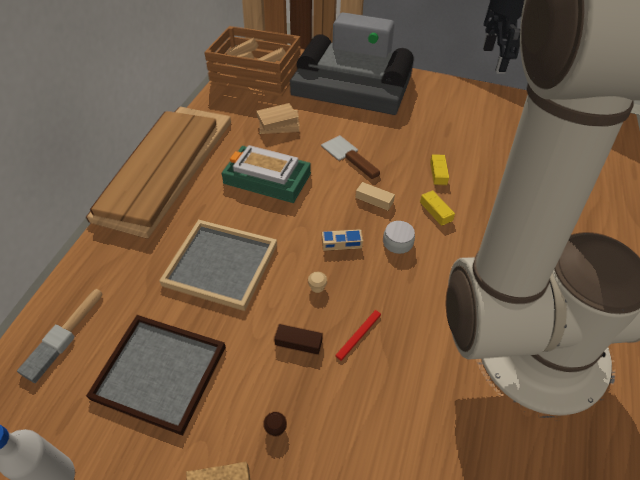

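View pics/wrist0.png

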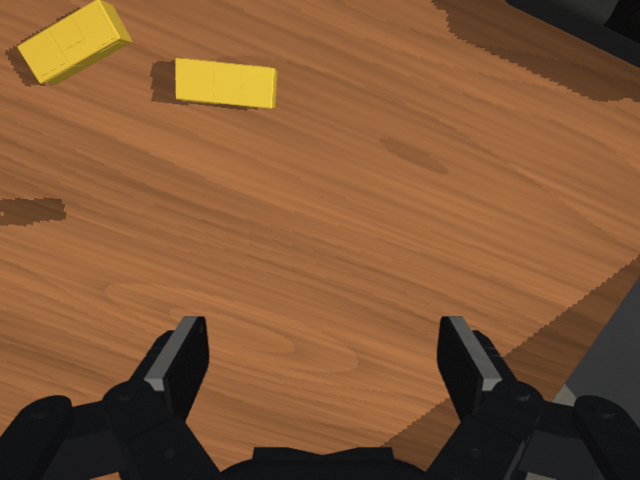

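The candidates in the top picture:
- **painted_bar:** blue and white patches at (353,271). The yellow look-alikes are at (430,355) and (490,349).
- **pale_bar:** (424,288). The scrap-wood stack at (513,145) could be mistaken for it.
- **dark_bar:** (237,265).
- **pale_knob:** (297,263). The grey tin at (373,324) is not a knob.
- **dark_knob:** (160,271).
- **Trays and carrier:** dark tray (177,167), pale tray (293,168). Carrier at (421,166), with the orange catch on its far (+x world) side.

Next I'll measure these from the depth data.

```bash
cat >> h.py <<'E'
def seg(d,uv,zlo,zhi,rad=0.07,P=None):
    """min-area rect of points with zlo<z<zhi in the connected blob nearest uv"""
    if P is None: P=cloud(d)
    m=((P[...,2]>zlo)&(P[...,2]<zhi)).astype(np.uint8)
    n,l,st,ce=cv2.connectedComponentsWithStats(m,connectivity=4)
    i=1+np.argmin([np.hypot(*(c-np.array(uv)))+(1e3 if s[4]<15 else 0) for c,s in zip(ce[1:],st[1:])])
    pts=P[l==i]; (c,wh,a)=cv2.minAreaRect((pts[:,:2]*1000).astype(np.float32))
    if wh[0]<wh[1]: a+=90; wh=wh[::-1]
    a=(a+90)%180-90
    return dict(c=np.round(c,1).tolist(),wh=np.round(wh,1).tolist(),long_deg=round(a,1),z=round(float(np.median(pts[:,2])*1000),1),mean=(pts[:,:2].mean(0)*1000).round(1).tolist(),n=len(pts))
E
python3 - <<'E'
from h import *
d=shot('top'); P=cloud(d); s=shot('side'); Q=cloud(s)
for n,uv,uvs,lo,hi in [('painted',(353,271),(342,239),.018,.035),('pale_bar',(424,288),(375,196),.018,.035),('dark_bar',(237,265),(299,338),.018,.035),('pknob',(297,263),(318,280),.014,.036),('dknob',(160,271),(275,423),.014,.036),('bed',(421,165),(266,163),.044,.058)]:
    print(n,seg(d,uv,lo,hi,P=P)); print('   side',seg(s,uvs,lo,hi,P=Q))
for n,uv in [('ptray',(293,168)),('dtray',(177,167))]: print(n,seg(d,uv,.013,.022,P=P),P[uv[1],uv[0]])
print(P[420-0:421,330], P[300,200],P[240,500],Q[210,500])
i=d['pixels']; cr=cv2.resize(i[110:390,130:530],(800,560),interpolation=cv2.INTER_CUBIC); cv2.imwrite('pics/crop1.png',cr)
E
```

```text
painted {'c': [413.0, -126.1], 'wh': [79.6, 32.6], 'long_deg': 22.8, 'z': 24.2, 'mean': [412.9, -126.0], 'n': 619}
   side {'c': [413.8, -123.9], 'wh': [80.1, 36.0], 'long_deg': 21.3, 'z': 26.1, 'mean': [413.3, -121.0], 'n': 571}
pale_bar {'c': [379.8, -269.6], 'wh': [79.9, 32.3], 'long_deg': -10.9, 'z': 23.9, 'mean': [379.7, -269.1], 'n': 627}
   side {'c': [380.9, -267.9], 'wh': [81.3, 36.5], 'long_deg': -10.2, 'z': 25.9, 'mean': [379.9, -264.8], 'n': 473}
dark_bar {'c': [421.6, 114.9], 'wh': [80.3, 32.9], 'long_deg': 4.9, 'z': 23.7, 'mean': [421.1, 114.7], 'n': 619}
   side {'c': [422.0, 117.2], 'wh': [80.4, 32.5], 'long_deg': 3.6, 'z': 25.5, 'mean': [420.8, 118.7], 'n': 805}
pknob {'c': [426.9, -9.0], 'wh': [34.6, 33.9], 'long_deg': 28.0, 'z': 28.5, 'mean': [426.7, -9.2], 'n': 242}
   side {'c': [427.5, -6.1], 'wh': [35.4, 34.5], 'long_deg': -67.0, 'z': 30.1, 'mean': [426.6, -2.5], 'n': 285}
dknob {'c': [405.1, 269.8], 'wh': [34.8, 33.4], 'long_deg': 10.2, 'z': 28.0, 'mean': [404.7, 268.5], 'n': 257}
   side {'c': [404.9, 273.4], 'wh': [35.3, 35.2], 'long_deg': -6.5, 'z': 30.5, 'mean': [403.5, 275.2], 'n': 456}
bed {'c': [642.0, -261.1], 'wh': [146.7, 79.0], 'long_deg': -3.2, 'z': 50.2, 'mean': [633.8, -260.4], 'n': 2438}
   side {'c': [643.1, -258.3], 'wh': [148.4, 84.0], 'long_deg': -1.6, 'z': 52.5, 'mean': [632.7, -254.5], 'n': 1504}
ptray {'c': [625.8, 1.8], 'wh': [177.3, 166.3], 'long_deg': -0.3, 'z': 17.8, 'mean': [625.9, 2.1], 'n': 1248} [0.6284538  0.00281405 0.00839347]
dtray {'c': [627.9, 247.6], 'wh': [177.7, 167.7], 'long_deg': -0.1, 'z': 17.4, 'mean': [627.8, 248.3], 'n': 1320} [0.62678968 0.24794157 0.00860534]
[[ 0.10848725 -0.08175177 -0.00019264]] [ 0.3477831   0.1914052  -0.00068033] [ 0.48151244 -0.43556045  0.00346145] [0.17712085 0.0603095  0.36316914]
```

View pics/crop1.png

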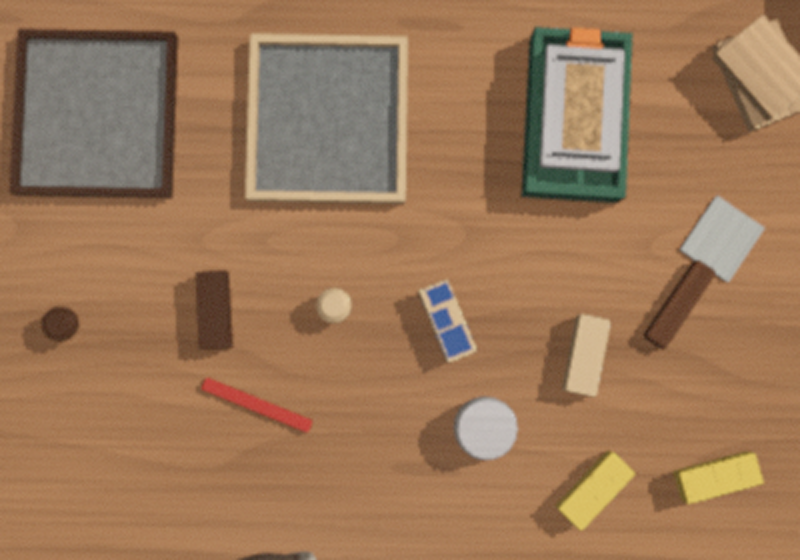

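The crop shows the painted bar with blue patches at crop (447,320), the plain pale bar at (588,355), and both yellow look-alikes well away from it, so my choice holds. Next I'll fix the bed centre and work out the first move.

```bash
cat >> h.py <<'E'
def delta(x,y,z,yaw,o=None):
    o=o or sensors.get_obs(); p=np.array(o['ee_pos']); Y=o['tcp_rot'][2]; c,s=np.cos(np.radians(Y)),np.sin(np.radians(Y))
    dx,dy,dz=(np.array([x,y,z])-p)*100
    w=(Y-yaw+180)%360-180
    print('t',round(o['time'],2),'pos',p.round(4),'rot',np.round(o['tcp_rot'],1),'q',np.round(o['q'],0),'F',np.round(o['wrist_force'],1),'open',round(o['opening'],4))
    print('tool shift cm',np.round([c*dx+s*dy,-dz,-s*dx+c*dy],2),'rot y',round(w,1))
E
python3 - <<'E'
from h import *
for c in ['top','side']:
    d=shot(c); P=cloud(d); im=cv2.cvtColor(d['pixels'],cv2.COLOR_BGR2HSV)
    m=(P[...,2]>.047)&(P[...,2]<.06)&(abs(P[...,0]-.634)<.1)&(abs(P[...,1]+.26)<.06)
    org=(im[...,0]<12)&(im[...,1]>180); m&=~org
    r=cv2.minAreaRect((P[m][:,:2]*1000).astype(np.float32)); print(c,r)
    # cork
    cork=m&(im[...,1]>60)&(im[...,0]>10)&(im[...,0]<28); print('cork',cv2.minAreaRect((P[cork][:,:2]*1000).astype(np.float32)),cork.sum())
    o=org&(P[...,2]>.03)&(abs(P[...,0]-.7)<.08)&(abs(P[...,1]+.26)<.06); print('catch',P[o].mean(0))
    print('spot',[ (at_depth(d,r['location'])[0].round(4),round(r['conf'],2)) for r in models.spot_point('bed_top',c)])
delta(.413,-.126,.15,-67.2)
E
```

```text
top ((641.5021362304688, -261.2944641113281), (79.21943664550781, 146.19984436035156), 87.09131622314453)
cork ((650.5982055664062, -261.9453430175781), (39.479122161865234, 127.82493591308594), 86.19733428955078) 820
catch [nan nan nan]
spot [(array([ 0.6327, -0.257 ,  0.0516]), 0.65), (array([0.4211, 0.1087, 0.0258]), 0.55)]
side ((642.3926391601562, -259.5011901855469), (82.78356170654297, 146.07888793945312), 86.27484130859375)
cork ((651.30712890625, -269.275146484375), (63.73301696777344, 127.47529602050781), 88.41773223876953) 527
catch [nan nan nan]
spot [(array([ 0.6301, -0.248 ,  0.054 ]), 0.69)]
t 1.25 pos [ 0.1998 -0.5124  0.3039] rot [-90.    0.  -68.7] q [-69.   5.  10.  95.  -0.  90.] F [ 0.1  0.2 -0.5] open 0.0853
tool shift cm [-28.26  15.39  33.9 ] rot y -1.5<stdin>:9: RuntimeWarning: Mean of empty slice.
  ret = um.true_divide(
```

```bash
python3 - <<'E'
from h import *
d=shot('top'); P=cloud(d)
cv2.imwrite('pics/bed.png',cv2.resize(d['pixels'][115:220,380:460],None,fx=5,fy=5,interpolation=cv2.INTER_CUBIC))
m=(P[...,2]>.046)&(P[...,2]<.06)&(abs(P[...,0]-.634)<.1)&(abs(P[...,1]+.26)<.06)
X=P[m]*1000
c=np.array([634,-261]);
for a in (-3.2,):
  u=np.array([np.cos(np.radians(a)),np.sin(np.radians(a))]); v=np.array([-u[1],u[0]])
  L=(X[:,:2]-c)@u; W=(X[:,:2]-c)@v
  for lo in range(-90,96,6):
    k=(L>=lo)&(L<lo+6)
    if k.sum(): print(lo,k.sum(),W[k].min().round(1),W[k].max().round(1),np.median(X[k,2]).round(1))
  print(L.min())
print(on_z(d,[(422.5,139),(421,187.5)],.054))
E
```

```text
-66 108 -39.4 38.7 49.9
-60 123 -38.6 38.9 50.3
-54 103 -38.5 39.3 51.2
-48 111 -38.3 39.3 50.2
-42 117 -37.7 39.8 50.3
-36 109 -37.7 38.3 50.6
-30 107 -37.3 38.6 50.4
-24 109 -38.6 38.8 50.3
-18 110 -38.5 39.4 50.7
-12 110 -38.6 39.4 50.3
-6 112 -38.6 39.4 50.3
0 110 -37.9 39.2 50.8
6 104 -37.8 39.9 50.7
12 110 -37.5 38.7 50.2
18 106 -37.6 39.3 50.1
24 111 -38.7 39.2 50.2
30 110 -38.6 39.7 50.5
36 107 -38.8 39.9 50.1
42 127 -38.1 39.4 50.9
48 92 -37.4 39.7 50.5
54 97 -37.6 38.9 50.0
60 20 -37.9 17.8 46.9
66 19 -10.0 14.4 47.2
72 21 -10.6 14.5 47.3
78 7 -8.3 14.4 46.4
-65.71170877833731
[[ 0.68086797 -0.26266521  0.054     ]
 [ 0.58027217 -0.25898214  0.054     ]]
```

View pics/bed.png

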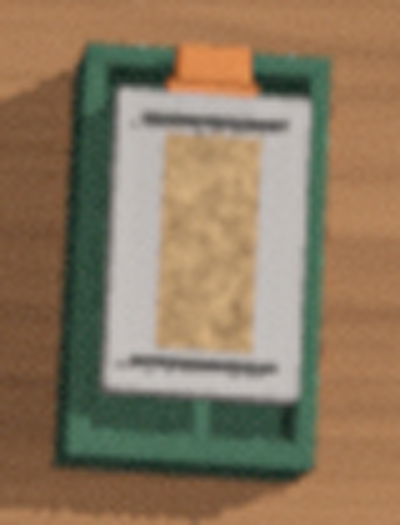

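Emit:
arm_command:
  rows: [-28.3,15.0,33.9,0,-1.5,0,1,-28.3,15.0,33.9,0,-1.5,0,1,-28.3,15.0,33.9,0,-1.5,0,1,-28.3,15.0,33.9,0,-1.5,0,1,-28.3,15.0,33.9,0,-1.5,0,1,-28.3,15.0,33.9,0,-1.5,0,1,-28.3,15.0,33.9,0,-1.5,0,1,-28.3,15.0,33.9,0,-1.5,0,1,-28.3,15.0,33.9,0,-1.5,0,1,-28.3,15.0,33.9,0,-1.5,0,1,-28.3,15.0,33.9,0,-1.5,0,1,-28.3,15.0,33.9,0,-1.5,0,1]
  force: 50

```text
time: 2.3
ee_pos: [0.4138, -0.1214, 0.1519]
tcp_rot: [-90.0, 0.1, -67.0]
wrist_force: [-0.4, -0.6, -0.6]
opening: 0.0855
```

Emit:
arm_command:
  rows: [0,0,0,0,0,0,1,0,0,0,0,0,0,1]

```text
time: 2.47
ee_pos: [0.4128, -0.1255, 0.154]
tcp_rot: [-90.0, -0.0, -67.1]
wrist_force: [0.3, -0.1, 0.0]
opening: 0.0853
```

```bash
python3 - <<'E'
from h import *
delta(.413,-.126,.078,-67.2)
d=shot('wrist','w1.png'); P=cloud(d); print(seg(d,(320,300),.018,.033,P=P))
E
```

```text
t 2.47 pos [ 0.4128 -0.1255  0.154 ] rot [-90.   -0.  -67.1] q [-17. -12. -22.  79.  -0. 140.] F [ 0.3 -0.1  0. ] open 0.0853
tool shift cm [ 0.06  7.6  -0.  ] rot y 0.1
{'c': [413.8, -124.9], 'wh': [80.9, 32.8], 'long_deg': 22.6, 'z': 24.9, 'mean': [417.0, -123.6], 'n': 8463}
```

View pics/w1.png

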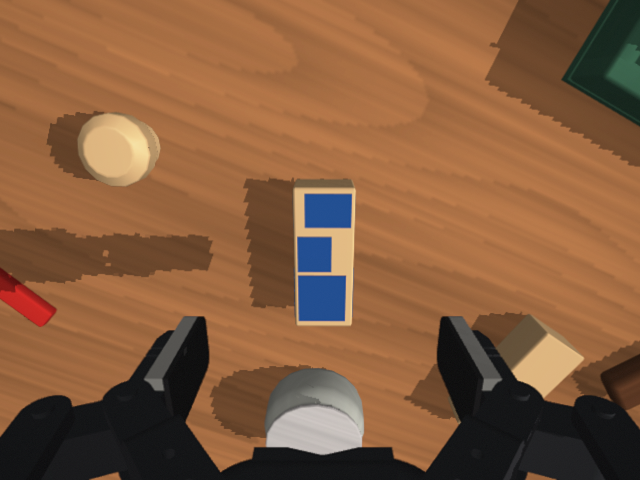

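The painted bar at (325,255) sits between the open fingers, and nothing is close to either finger. The tin at (315,410) is clear too. The wrist pose agrees with the top camera to about 1 mm. Going down to grip it.

Emit:
arm_command:
  rows: [0,3.0,0,0,0,0,1,0,6.0,0,0,0,0,1,0,7.6,0,0,0,0,1,0,7.6,0,0,0,0,1,0,7.6,0,0,0,0,-1,0,7.6,0,0,0,0,-1,0,7.6,0,0,0,0,-1,0,7.6,0,0,0,0,-1,0,7.6,0,0,0,0,-1,0,7.6,0,0,0,0,-1,0,7.6,0,0,0,0,-1,0,7.6,0,0,0,0,-1]
  force: 50

```text
time: 3.52
ee_pos: [0.4136, -0.126, 0.0793]
tcp_rot: [-89.9, -0.1, -67.2]
wrist_force: [-0.3, -1.6, 6.3]
opening: 0.0306
```

Emit:
arm_command:
  rows: [0,0,0,0,0,0,-1,0,0,0,0,0,0,-1,0,0,0,0,0,0,-1]

```text
time: 3.77
ee_pos: [0.4136, -0.1259, 0.0793]
tcp_rot: [-89.9, -0.1, -67.2]
wrist_force: [-0.5, -1.6, 5.6]
opening: 0.0307
```

```bash
python3 - <<'E'
from h import *
delta(.413,-.126,.078,-67.2)
E
```

```text
t 3.77 pos [ 0.4136 -0.1259  0.0793] rot [-89.9  -0.1 -67.2] q [-17. -10. -29.  70.  -0. 140.] F [-0.5 -1.6  5.6] open 0.0307
tool shift cm [-0.02  0.13 -0.06] rot y 0.0
```

Emit:
arm_command:
  rows: [0,-3.0,0,0,0,0,-1,0,-6.0,0,0,0,0,-1,0,-9.5,0,0,0,0,-1,0,-10,0,0,0,0,-1,0,-10,0,0,0,0,-1]

```text
time: 4.18
ee_pos: [0.414, -0.1259, 0.1808]
tcp_rot: [-89.8, -0.2, -67.2]
wrist_force: [-0.7, -0.3, -1.7]
opening: 0.031
```

```bash
python3 - <<'E'
from h import *
delta(.631,-.2605,.175,-92.7)
E
```

```text
t 4.18 pos [ 0.414  -0.1259  0.1808] rot [-89.8  -0.2 -67.2] q [-17. -12. -20.  82.  -0. 140.] F [-0.7 -0.3 -1.7] open 0.031
tool shift cm [20.82  0.58 14.78] rot y 25.5
```

Emit:
arm_command:
  rows: [3,0.3,2.1,0,5,0,-1,6,0.5,4.2,0,10,0,-1,9,0.5,6.3,0,15,0,-1,12,0.5,8.4,0,20,0,-1,15,0.5,10.5,0,25.5,0,-1,18,0.5,12.6,0,25.5,0,-1,20.8,0.5,14.8,0,25.5,0,-1,20.8,0.5,14.8,0,25.5,0,-1,20.8,0.5,14.8,0,25.5,0,-1,20.8,0.5,14.8,0,25.5,0,-1]

```text
time: 5.02
ee_pos: [0.6292, -0.2597, 0.1711]
tcp_rot: [-90.2, 0.1, -92.7]
wrist_force: [0.6, 0.1, -0.5]
opening: 0.0308
```

```bash
python3 - <<'E'
from h import *
d=shot('wrist','w2.png'); s=shot('side','s2.png')
delta(.631,-.2605,.132,-92.7)
E
```

```text
t 5.12 pos [ 0.6291 -0.2594  0.1731] rot [-90.    0.  -92.7] q [-22.  23.  17.  84.   0. 160.] F [ 0.3 -0.1 -0.6] open 0.0309
tool shift cm [0.1  4.11 0.2 ] rot y 0.0
```

View pics/w2.png

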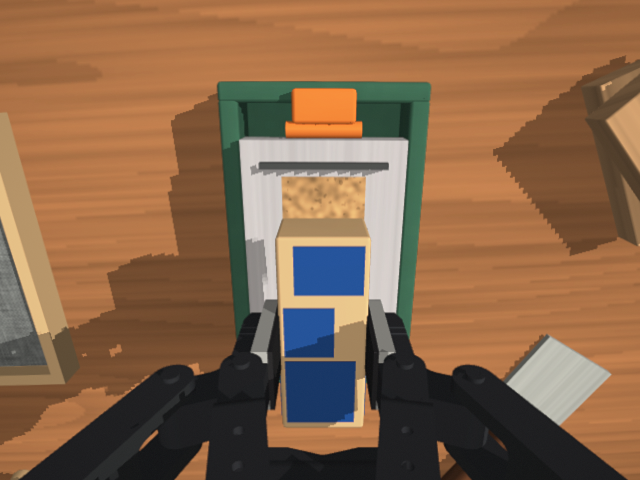

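View pics/s2.png

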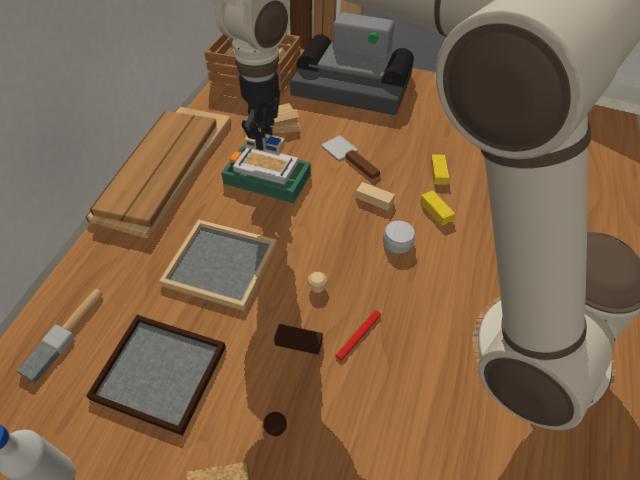

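The wrist picture shows the bar held straight over the bed, with its top at about (322,330). The rib runs from (260,164) to (388,167), and the plate edges are parallel to the bar. I'll compare the bar and plate numerically in this one view.

```bash
python3 - <<'E'
from h import *
d=shot('wrist'); P=cloud(d)
print('bar top',seg(d,(322,330),.075,.11,P=P))
m=(P[...,2]>.046)&(P[...,2]<.058)&(abs(P[...,0]-.634)<.1)&(abs(P[...,1]+.26)<.06)
X=P[m][:,:2]*1000
a=-2.8;u=np.array([np.cos(np.radians(a)),np.sin(np.radians(a))]); v=np.array([-u[1],u[0]]);c=np.array([631,-260.5])
L=(X-c)@u;W=(X-c)@v
for lo in range(-10,66,6):
    k=(L>=lo)&(L<lo+6)
    if k.any(): print(lo,W[k].min().round(1),W[k].max().round(1))
R=on_z(d,[(260,167),(388,169),(260,162),(388,164.5)],.054); print((R[:,:2]*1000).round(1).tolist(),[( (r[:2]*1000-c)@u).round(1) for r in R])
delta(.631,-.2605,.132,-92.7)
E
```

```text
bar top {'c': [640.9, -239.8], 'wh': [4.7, 1.4], 'long_deg': 86.0, 'z': 107.9, 'mean': [641.0, -239.8], 'n': 78}
-10 -37.6 40.3
-4 -37.8 40.3
2 -37.8 40.5
8 -37.9 40.3
14 -37.8 40.2
20 -37.7 40.3
26 -37.8 40.2
32 -37.9 40.1
38 -38.1 40.3
44 -38.1 40.3
50 -38.0 40.2
56 -38.2 40.2
62 -38.1 40.2
[[683.1, -232.1], [679.4, -292.0], [685.4, -232.4], [681.5, -292.0]] [np.float64(50.7), np.float64(49.8), np.float64(53.0), np.float64(51.9)]
t 5.17 pos [ 0.6291 -0.2594  0.1737] rot [-90.   -0.  -92.7] q [-22.  22.  17.  84.   0. 160.] F [-0.1  0.1 -0.7] open 0.0314
tool shift cm [0.1  4.17 0.19] rot y 0.0
```

```bash
python3 - <<'E'
from h import *
d=shot('wrist'); P=cloud(d)
hsv=cv2.cvtColor(d['pixels'],cv2.COLOR_BGR2HSV)
m=(P[...,2]>.110)&(P[...,2]<.128)&(hsv[...,1]>60)
m[:200]=0
u,v=np.meshgrid(np.arange(640),np.arange(480)); m&=(u>270)&(u<375)
X=P[m]; print(m.sum(),np.percentile(X[:,2],[5,50,95]),cv2.minAreaRect((X[:,:2]*1000).astype(np.float32)))
E
```

```text
17034 [0.11762022 0.11922613 0.12027917] ((629.7408447265625, -259.107177734375), (33.810752868652344, 81.38561248779297), 87.87125396728516)
```

Emit:
arm_command:
  rows: [0,1.5,0.2,0,0,0,-1,0,3.0,0.2,0,0,0,-1,0,4.0,0.2,0,0,0,-1,0,4.3,0.2,0,0,0,-1,0,4.5,0.2,0,0,0,-1,0,4.5,0.2,0,0,0,-1]
  force: 80

```text
time: 5.72
ee_pos: [0.6317, -0.2599, 0.129]
tcp_rot: [-90.0, -0.0, -92.7]
wrist_force: [-1.6, 0.9, 1.4]
opening: 0.0298
```

```bash
python3 - <<'E'
from h import *
delta(.6314,-.2597,.129,-92.7)
d=shot('wrist','w3.png')
E
```

```text
t 5.72 pos [ 0.6317 -0.2599  0.129 ] rot [-90.   -0.  -92.7] q [-22.  23.  13.  79.   0. 160.] F [-1.6  0.9  1.4] open 0.0298
tool shift cm [-0.02 -0.   -0.03] rot y 0.0
```

View pics/w3.png

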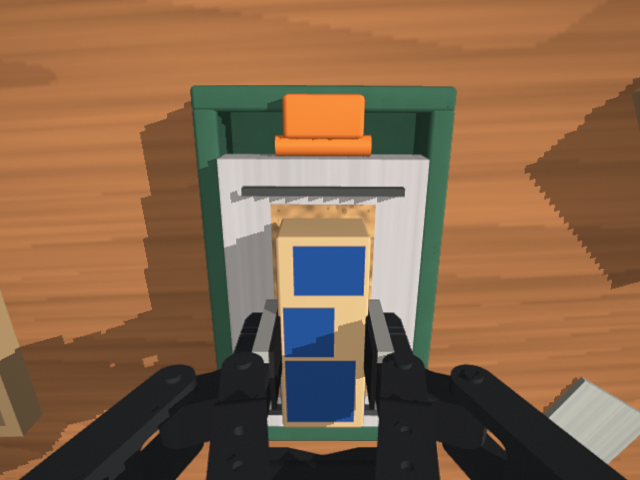

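Wrist view: the bar's front foot edge is at row 220 and the rib at row 196, a gap of about 8–9 mm. The bar is laterally central on the plate, between columns 218 and 428, and just touching it. Now I'll press it down.

Emit:
arm_command:
  rows: [0,0.3,0,0,0,0,-1,0,0.6,0,0,0,0,-1,0,0.9,0,0,0,0,-1,0,1.2,0,0,0,0,-1,0,1.4,0,0,0,0,-1,0,1.6,0,0,0,0,-1,0,1.8,0,0,0,0,-1,0,1.8,0,0,0,0,-1,0,1.8,0,0,0,0,-1]

```text
time: 6.52
ee_pos: [0.6322, -0.2602, 0.1125]
tcp_rot: [-89.9, -0.0, -92.7]
wrist_force: [-6.4, 2.0, 12.6]
opening: 0.0301
```

```bash
python3 - <<'E'
from h import *
delta(.6314,-.2597,.129,-92.7)
d=shot('wrist','w4.png')
E
```

```text
t 6.52 pos [ 0.6322 -0.2602  0.1125] rot [-89.9  -0.  -92.7] q [-22.  24.  11.  77.   0. 160.] F [-6.4  2.  12.6] open 0.0301
tool shift cm [-0.04 -1.65 -0.08] rot y 0.0
```

View pics/w4.png

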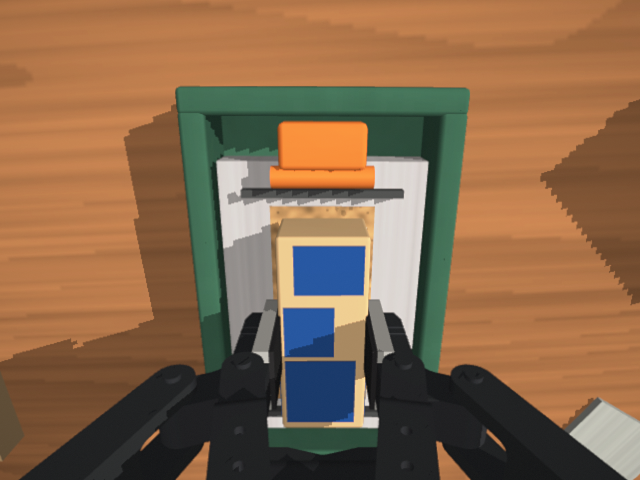

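The orange catch now covers the plate's edge at (322,178). I'll relax upward a little, release, and lift.

Emit:
arm_command:
  rows: [0,-0.2,0,0,0,0,-1,0,-0.4,0,0,0,0,-1,0,-0.4,0,0,0,0,-1,0,-0.4,0,0,0,0,0.3,0,-0.4,0,0,0,0,0.3,0,-0.4,0,0,0,0,0.3,0,-0.4,0,0,0,0,0.3,0,-1.5,0,0,0,0,0.3,0,-3.5,0,0,0,0,0.3,0,-6.5,0,0,0,0,0.3,0,-9.5,0,0,0,0,1,0,-9.5,0,0,0,0,1]

```text
time: 7.57
ee_pos: [0.6332, -0.2606, 0.2128]
tcp_rot: [-89.5, -0.2, -92.7]
wrist_force: [0.5, -0.5, 2.3]
opening: 0.0773
```

```bash
python3 - <<'E'
from h import *
d=shot('wrist','w5.png')
delta(.3797,-.2693,.152,-100.9)
P=cloud(d); print(seg(d,(322,330),.055,.072,P=P))
E
```

```text
t 7.62 pos [ 0.633  -0.2606  0.2098] rot [-89.6  -0.1 -92.7] q [-22.  23.  21.  88.  -0. 160.] F [ 0.3 -0.2  0.3] open 0.0838
tool shift cm [  2.07   5.78 -25.26] rot y 8.2
{'c': [633.3, -259.7], 'wh': [80.2, 32.7], 'long_deg': -2.6, 'z': 62.2, 'mean': [636.2, -259.8], 'n': 7107}
```

View pics/w5.png

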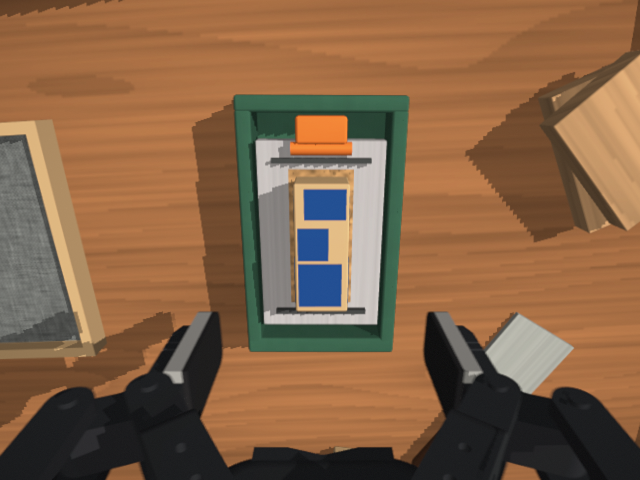

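```bash
python3 - <<'E'
from h import *
d=shot('wrist')
i=d['pixels'][130:330,240:400]; cv2.imwrite('pics/w5c.png',cv2.resize(i,None,fx=3,fy=3,interpolation=cv2.INTER_CUBIC))
E
```

```text
(no output)
```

View pics/w5c.png

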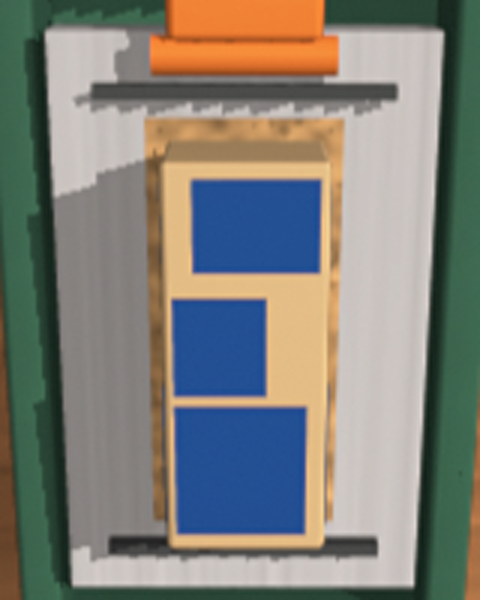

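```bash
python3 - <<'E'
from h import *
d=shot('wrist')
f=lambda x,y,z:(on_z(d,(240+x/3,130+y/3),z)*1000).round(1)[0]
print('front rib top',f(245,85,.041),f(245,99,.041)); print('near rib',f(245,538,.041),f(245,553,.041)); print('bar foot front',f(245,143,.037)); print('bar top near/front',f(245,546,.061),f(245,163,.061))
print('plate L/R',f(60,330,.037),f(432,330,.037),'bar top L/R',f(165,330,.061),f(327,330,.061))
print('plate ends',f(245,30,.037),f(245,587,.037))
delta(.3797,-.2693,.152,-100.9)
E
```

```text
front rib top [ 682.9 -261.9   41. ] [ 680.2 -261.8   41. ]
near rib [ 584.2 -257.1   41. ] [ 580.5 -257.    41. ]
bar foot front [ 670.8 -261.3   37. ]
bar top near/front [ 593.5 -257.6   61. ] [ 671.7 -261.4   61. ]
plate L/R [ 633.1 -220.5   37. ] [ 629.4 -298.7   37. ] bar top L/R [ 640.5 -244.7   61. ] [ 639.  -275.3   61. ]
plate ends [ 692.9 -262.4   37. ] [ 569.4 -256.4   37. ]
t 7.72 pos [ 0.632  -0.2601  0.2054] rot [-90.   -0.  -92.7] q [-22.  23.  21.  88.  -0. 160.] F [ 0.3 -0.3 -0.6] open 0.0854
tool shift cm [  2.1    5.34 -25.16] rot y 8.2
```

The painted bar is centred: its mid is at x = 632.3 mm against the rib mid at 632 mm, and it is lateral to within 1 mm. The bed is latched down, with the bar top at 62 mm. Next is the pale bar.

Emit:
arm_command:
  rows: [0.3,0,-3.5,0,2,0,1,0.6,0.5,-7,0,4,0,1,0.9,1,-10.5,0,6,0,1,1.2,2,-14,0,8.2,0,1,1.6,3.5,-17.5,0,8.2,0,1,1.9,5,-21,0,8.2,0,1,2.1,5.3,-24,0,8.2,0,1,2.1,5.3,-25.2,0,8.2,0,1,2.1,5.3,-25.2,0,8.2,0,1,2.1,5.3,-25.2,0,8.2,0,1]
  force: 50

```text
time: 8.55
ee_pos: [0.3793, -0.2694, 0.1519]
tcp_rot: [-90.0, -0.0, -100.9]
wrist_force: [0.6, 0.3, 0.7]
opening: 0.0854
```

```bash
python3 - <<'E'
from h import *
d=shot('wrist','w6.png')
delta(.3797,-.2693,.080,-100.9)
P=cloud(d); print(seg(d,(322,260),.018,.033,P=P))
E
```

```text
t 8.6 pos [ 0.38   -0.2694  0.1521] rot [ -89.9   -0.  -100.9] q [-35.  -7. -18.  78.   0. 156.] F [ 0.9  0.4 -0.2] open 0.0856
tool shift cm [-0.    7.21 -0.03] rot y -0.0
{'c': [380.6, -268.7], 'wh': [80.8, 32.1], 'long_deg': -11.4, 'z': 24.6, 'mean': [384.1, -269.4], 'n': 8547}
```

View pics/w6.png

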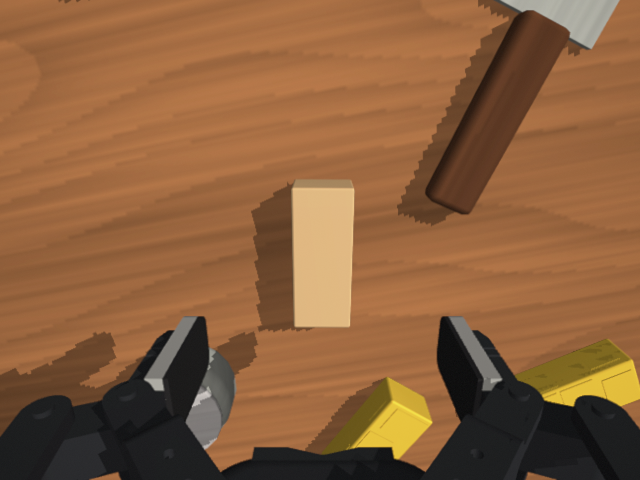

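The plain pale bar sits at (322,255) between the fingers. The scraper handle end is at (450,205) and a yellow block at (385,415). I'll narrow the jaws a little for margin and go down.

Emit:
arm_command:
  rows: [0,2.0,0,0,0,0,0.4,0,4.0,0,0,0,0,0.4,0,6.0,0,0,0,0,0.4,0,7.3,0,0,0,0,0.4,0,7.3,0,0,0,0,0.4,0,7.3,0,0,0,0,-1,0,7.3,0,0,0,0,-1,0,7.3,0,0,0,0,-1,0,7.3,0,0,0,0,-1,0,7.3,0,0,0,0,-1,0,7.3,0,0,0,0,-1,0,7.3,0,0,0,0,-1]
  force: 50

```text
time: 9.6
ee_pos: [0.3801, -0.2696, 0.0802]
tcp_rot: [-89.8, -0.0, -100.9]
wrist_force: [2.0, 0.5, 5.8]
opening: 0.0307
```

Emit:
arm_command:
  rows: [0,-2.0,0,0,0,0,-1,0,-5.0,0,0,0,0,-1,0,-8,0,0,0,0,-1,0,-10,0,0,0,0,-1,0,-10,0,0,0,0,-1,0,-10,0,0,0,0,-1]

```text
time: 10.1
ee_pos: [0.3796, -0.2695, 0.1799]
tcp_rot: [-89.9, -0.1, -100.9]
wrist_force: [-0.5, 1.4, -0.7]
opening: 0.0309
```

```bash
python3 - <<'E'
from h import *
delta(.626,-.030,.175,-90.3)
E
```

```text
t 10.1 pos [ 0.3796 -0.2695  0.1799] rot [-8.990e+01 -1.000e-01 -1.009e+02] q [-35.  -7. -16.  81.  -0. 156.] F [-0.5  1.4 -0.7] open 0.0309
tool shift cm [-28.18   0.49  19.67] rot y -10.6
```

```bash
python3 - <<'E'
from h import *
delta(.595,.002,.175,0)
E
```

```text
t 10.1 pos [ 0.3796 -0.2695  0.1799] rot [-8.990e+01 -1.000e-01 -1.009e+02] q [-35.  -7. -16.  81.  -0. 156.] F [-0.5  1.4 -0.7] open 0.0309
tool shift cm [-30.74   0.49  16.02] rot y -100.9
```

Emit:
arm_command:
  rows: [-2.6,0,1.4,0,-7,0,-1,-5.2,0.2,2.8,0,-14,0,-1,-7.8,0.4,4.2,0,-21,0,-1,-10.4,0.5,5.6,0,-28,0,-1,-13,0.5,7,0,-35,0,-1,-15.6,0.5,8.4,0,-42,0,-1,-18.2,0.5,9.8,0,-49,0,-1,-20.8,0.5,11.2,0,-56,0,-1,-23.4,0.5,12.6,0,-63,0,-1,-26,0.5,14,0,-70,0,-1,-28.6,0.5,15.4,0,-77,0,-1,-30.7,0.5,16,0,-84,0,-1]

```text
time: 11.1
ee_pos: [0.5951, 0.0037, 0.1717]
tcp_rot: [-90.0, 0.1, -16.5]
wrist_force: [0.4, -0.8, -0.9]
opening: 0.0305
```

```bash
python3 - <<'E'
from h import *
delta(.595,.002,.175,0)
E
```

```text
t 11.1 pos [0.5951 0.0037 0.1717] rot [-90.    0.1 -16.5] q [  0.  11.   2.  81.   0. 107.] F [ 0.4 -0.8 -0.9] open 0.0305
tool shift cm [ 0.03 -0.33 -0.16] rot y -16.5
```

Emit:
arm_command:
  rows: [0,0,0,0,-7,0,-1,0,0,0,0,-14,0,-1,0,0,0,0,-16.7,0,-1,0,0,0,0,-16.7,0,-1,0,0,0,0,-16.7,0,-1]

```text
time: 11.52
ee_pos: [0.5939, 0.002, 0.1725]
tcp_rot: [-90.0, 0.1, -0.3]
wrist_force: [0.0, 0.2, -1.0]
opening: 0.0311
```

```bash
python3 - <<'E'
from h import *
delta(.595,.002,.089,0); shot('wrist','w7.png')
E
```

```text
t 11.52 pos [0.5939 0.002  0.1725] rot [-90.    0.1  -0.3] q [ 0. 10.  2. 81. -0. 91.] F [ 0.   0.2 -1. ] open 0.0311
tool shift cm [ 0.11  8.35 -0.  ] rot y -0.3
```

View pics/w7.png

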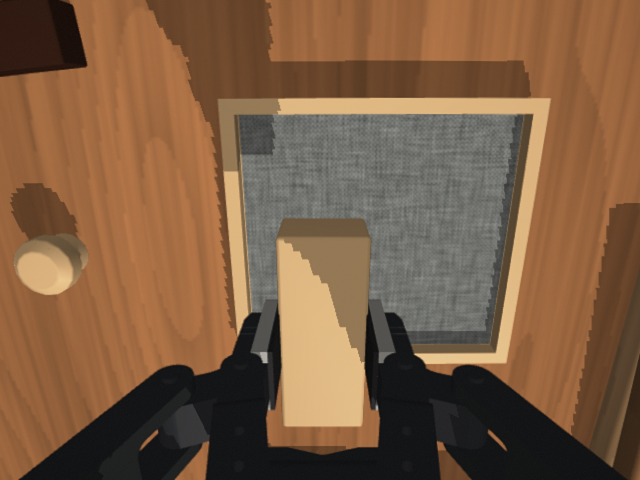

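The bar is held over the tray, along its y axis, on the near side. Lowering it 8.3 cm and releasing with a limited opening.

Emit:
arm_command:
  rows: [0.1,2.5,0,0,0,0,-1,0.1,5,0,0,0,0,-1,0.1,7,0,0,0,0,-1,0.1,8,0,0,0,0,-1,0.1,8.3,0,0,0,0,-1,0.1,8.4,0,0,0,0,-1,0.1,8.4,0,0,0,0,0.1,0.1,8.4,0,0,0,0,0.1,0.1,8.4,0,0,0,0,0.1,0.1,8.4,0,0,0,0,0.1]

```text
time: 12.4
ee_pos: [0.5958, 0.002, 0.0909]
tcp_rot: [-90.0, -0.1, -0.2]
wrist_force: [0.5, -0.1, 0.0]
opening: 0.0472
```

Emit:
arm_command:
  rows: [0,-1,0,0,0,0,0.1,0,-3,0,0,0,0,0.1,0,-6,0,0,0,0,0.1,0,-8,0,0,0,0,1,0,-8,0,0,0,0,1]

```text
time: 12.82
ee_pos: [0.597, 0.002, 0.1761]
tcp_rot: [-90.0, -0.4, -0.2]
wrist_force: [0.2, 0.5, 0.6]
opening: 0.0697
```

```bash
python3 - <<'E'
from h import *
d=shot('wrist','w8.png'); P=cloud(d); print(seg(d,(322,330),.026,.042,P=P))
delta(.4267,-.009,.15,90)
delta(.4267,-.009,.15,-30)
E
```

```text
{'c': [595.2, 3.2], 'wh': [80.1, 32.1], 'long_deg': 89.0, 'z': 32.4, 'mean': [595.3, 6.2], 'n': 7462}
t 12.87 pos [0.5965 0.002  0.1736] rot [-90.   -0.3  -0.2] q [ 0. 10.  2. 81.  0. 90.] F [ 0.1  0.7 -0.4] open 0.0761
tool shift cm [-16.98   2.36  -1.16] rot y -90.2
t 12.87 pos [0.5965 0.002  0.1736] rot [-90.   -0.3  -0.2] q [ 0. 10.  2. 81.  0. 90.] F [ 0.1  0.7 -0.4] open 0.0761
tool shift cm [-16.98   2.36  -1.16] rot y 29.8
```

View pics/w8.png

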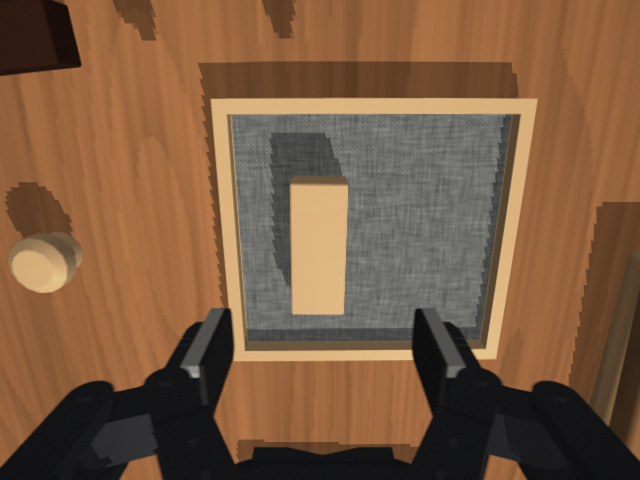

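The pale bar lies flat in its tray, top at 32.4 mm and angle 89°. Next is the pale knob, visible at (42,265).

Emit:
arm_command:
  rows: [-1.5,0,-0.1,0,-7,0,1,-3,0.3,-0.2,0,-14,0,1,-4.5,0.6,-0.3,0,-21,0,1,-6,0.9,-0.4,0,-28,0,1,-7.5,1.2,-0.5,0,-35,0,1,-9,1.5,-0.6,0,-42,0,1,-10.5,1.8,-0.7,0,-49,0,1,-12,2,-0.8,0,-56,0,1,-13.5,2.2,-0.9,0,-63,0,1,-15,2.4,-1.0,0,-70,0,1,-16,2.4,-1.1,0,-77,0,1,-17,2.4,-1.2,0,-84,0,1]

```text
time: 13.87
ee_pos: [0.4242, -0.0094, 0.1454]
tcp_rot: [-89.9, 0.0, 84.2]
wrist_force: [0.5, 0.0, 0.0]
opening: 0.0855
```

Emit:
arm_command:
  rows: [0,0,0,0,-6,0,1,0,0,0,0,-6,0,1,0,0,0,0,-6,0,1]

```text
time: 14.12
ee_pos: [0.4252, -0.0094, 0.1457]
tcp_rot: [-90.0, -0.0, 89.6]
wrist_force: [-1.2, -1.0, 0.2]
opening: 0.0853
```

```bash
python3 - <<'E'
from h import *
d=shot('wrist','w9.png'); P=cloud(d); print(seg(d,(322,250),.025,.036,P=P))
delta(.4267,-.009,.08,90)
E
```

```text
{'c': [427.3, -7.6], 'wh': [35.1, 34.8], 'long_deg': 1.8, 'z': 29.7, 'mean': [425.3, -7.6], 'n': 3329}
t 14.17 pos [ 0.4253 -0.0094  0.1458] rot [-90.   -0.   89.6] q [ -1. -12. -24.  79.   0.  -1.] F [-0.1 -0.4  0.6] open 0.0858
tool shift cm [ 0.04  6.58 -0.14] rot y -0.4
```

View pics/w9.png

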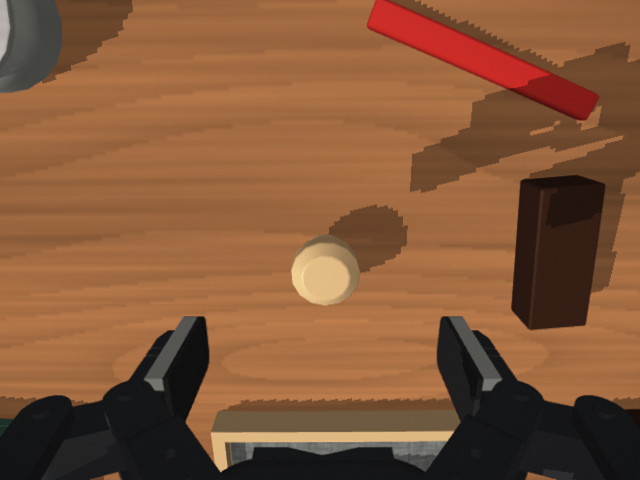

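The knob sits at (325,272), centred between the jaws, with the dark bar clear on the right at (560,250). Going down.

Emit:
arm_command:
  rows: [0.1,2.0,-0.2,0,0,0,0.5,0.1,4.0,-0.2,0,0,0,0.5,0.1,5.6,-0.2,0,0,0,0.5,0.1,6.6,-0.2,0,0,0,0.5,0.1,6.6,-0.2,0,0,0,0.5,0.1,6.6,-0.2,0,0,0,-1,0.1,6.6,-0.2,0,0,0,-1,0.1,6.6,-0.2,0,0,0,-1,0.1,6.6,-0.2,0,0,0,-1,0.1,6.6,-0.2,0,0,0,-1,0.1,6.6,-0.2,0,0,0,-1,0.1,6.6,-0.2,0,0,0,-1]
  force: 35

```text
time: 15.17
ee_pos: [0.428, -0.0084, 0.0812]
tcp_rot: [-90.1, 0.0, 89.8]
wrist_force: [-1.6, 0.1, 5.4]
opening: 0.0341
```

Emit:
arm_command:
  rows: [0,-1.5,0,0,0,0,-1,0,-4.0,0,0,0,0,-1,0,-7,0,0,0,0,-1,0,-9,0,0,0,0,-1,0,-9,0,0,0,0,-1,0,-9,0,0,0,0,-1]

```text
time: 15.67
ee_pos: [0.428, -0.0084, 0.1712]
tcp_rot: [-90.2, 0.0, 89.8]
wrist_force: [0.1, -0.9, -1.4]
opening: 0.0337
```

```bash
python3 - <<'E'
from h import *
d=shot('wrist','w10.png')
delta(.668,.002,.17,90)
E
```

```text
t 15.72 pos [ 0.4274 -0.0084  0.1699] rot [-90.    0.   89.8] q [ -1. -13. -21.  81.  -0.  -1.] F [-0.6  0.2 -0.4] open 0.0337
tool shift cm [ 1.130e+00 -1.000e-02 -2.406e+01] rot y -0.2
```

View pics/w10.png

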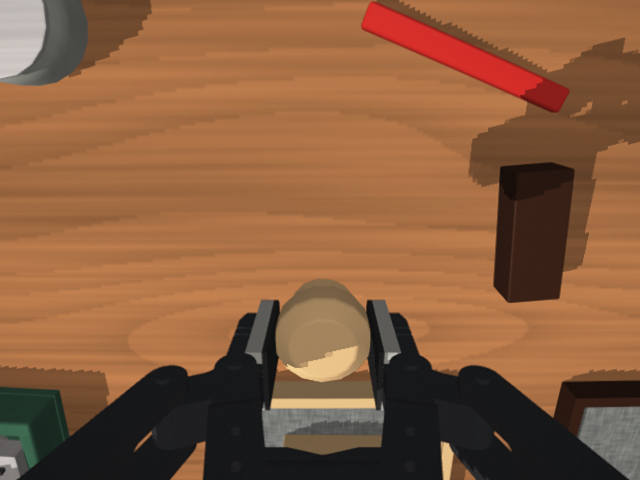

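Emit:
arm_command:
  rows: [0.2,0,-3.5,0,0,0,-1,0.4,0,-7,0,0,0,-1,0.6,0,-10.5,0,0,0,-1,0.8,0,-14,0,0,0,-1,1.0,0,-17.5,0,0,0,-1,1.1,0,-20.5,0,0,0,-1,1.1,0,-23,0,0,0,-1,1.1,0,-24.1,0,0,0,-1,1.1,0,-24.1,0,0,0,-1,1.1,0,-24.1,0,0,0,-1]

```text
time: 16.55
ee_pos: [0.6678, 0.0018, 0.1678]
tcp_rot: [-89.8, 0.0, 89.8]
wrist_force: [-0.9, 0.8, 0.0]
opening: 0.0341
```

```bash
python3 - <<'E'
from h import *
d=shot('wrist','w11.png')
delta(.668,.002,.0895,90)
E
```

```text
t 16.6 pos [0.6675 0.0018 0.1685] rot [-89.9  -0.   89.8] q [ 0. 21. 14. 83.  0.  0.] F [-0.5  0.4  0.6] open 0.0341
tool shift cm [ 0.02  7.9  -0.05] rot y -0.2
```

View pics/w11.png

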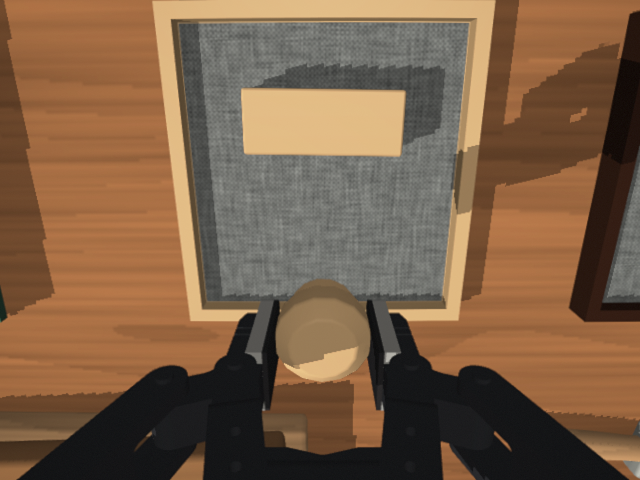

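Emit:
arm_command:
  rows: [0,2.5,0,0,0,0,-1,0,5,0,0,0,0,-1,0,6.8,0,0,0,0,-1,0,7.5,0,0,0,0,-1,0,7.8,0,0,0,0,-1,0,7.9,0,0,0,0,-1,0,7.9,0,0,0,0,-1,0,7.9,0,0,0,0,0.3,0,7.9,0,0,0,0,0.3,0,7.9,0,0,0,0,0.3,0,7.9,0,0,0,0,0.3,0,7.9,0,0,0,0,0.3]

```text
time: 17.6
ee_pos: [0.6684, 0.0018, 0.0911]
tcp_rot: [-90.0, 0.0, 89.8]
wrist_force: [-0.4, -0.2, -0.4]
opening: 0.0553
```

Emit:
arm_command:
  rows: [0,-1,0,0,0,0,0.3,0,-3,0,0,0,0,0.3,0,-6,0,0,0,0,0.3,0,-9,0,0,0,0,1,0,-9,0,0,0,0,1,0,-9,0,0,0,0,1]

```text
time: 18.1
ee_pos: [0.6692, 0.0018, 0.184]
tcp_rot: [-90.3, -0.0, 89.8]
wrist_force: [0.3, 0.5, -0.9]
opening: 0.0853
```

```bash
python3 - <<'E'
from h import *
d=shot('wrist','w12.png'); P=cloud(d); print(seg(d,(322,272),.032,.045,P=P))
delta(.4213,.115,.15,94.7)
E
```

```text
{'c': [668.0, 2.1], 'wh': [35.4, 34.9], 'long_deg': 40.3, 'z': 37.6, 'mean': [666.3, 2.2], 'n': 2720}
t 18.15 pos [0.6686 0.0018 0.1819] rot [-90.1   0.   89.8] q [ 0. 21. 15. 84. -0.  0.] F [-0.4  0.  -1.2] open 0.085
tool shift cm [11.24  3.19 24.77] rot y -4.9
```

View pics/w12.png

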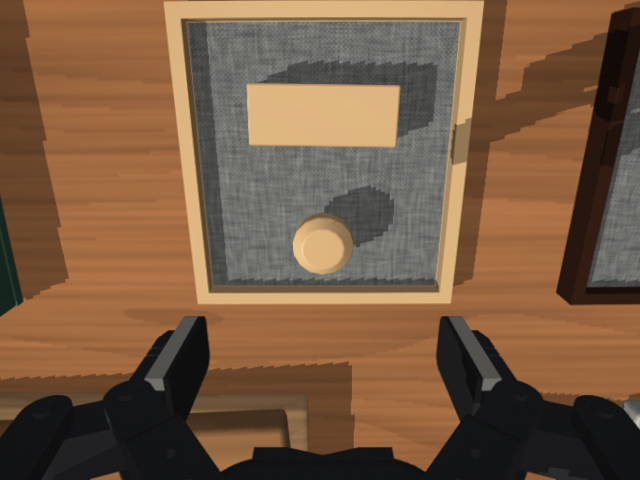

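The knob stands in the pale tray at (322,243), top at about 38 mm, next to the bar. Next is the dark bar.

Emit:
arm_command:
  rows: [1.4,0.2,3.1,0,-1,0,1,2.8,0.6,6.2,0,-2,0,1,4.2,1.0,9.3,0,-3,0,1,5.6,1.4,12.4,0,-4,0,1,7.0,1.8,15.5,0,-4.9,0,1,8.4,2.2,18.6,0,-4.9,0,1,9.8,2.6,21.7,0,-4.9,0,1,11.2,3.1,24.8,0,-4.9,0,1,11.2,3.1,24.8,0,-4.9,0,1,11.2,3.1,24.8,0,-4.9,0,1]

```text
time: 18.98
ee_pos: [0.4191, 0.115, 0.1489]
tcp_rot: [-89.9, 0.0, 94.8]
wrist_force: [1.6, 0.7, 0.6]
opening: 0.0856
```

```bash
python3 - <<'E'
from h import *
d=shot('wrist','w13.png'); P=cloud(d); print(seg(d,(322,260),.018,.033,P=P))
delta(.4213,.115,.08,94.7)
E
```

```text
{'c': [421.5, 116.5], 'wh': [80.4, 32.1], 'long_deg': 4.6, 'z': 24.4, 'mean': [418.1, 116.1], 'n': 8639}
t 19.03 pos [0.4203 0.1148 0.1494] rot [-90.    0.   94.8] q [ 15. -11. -22.  79.  -0.  11.] F [ 0.3  0.8 -0.2] open 0.0852
tool shift cm [ 0.02  6.94 -0.11] rot y 0.1
```

View pics/w13.png

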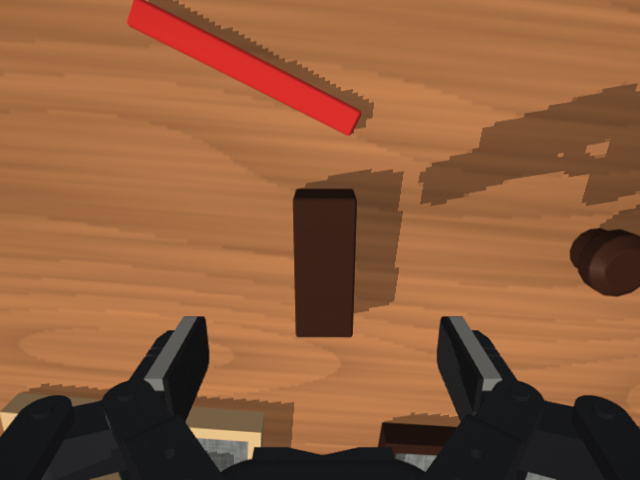

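The dark bar at (324,262) is between the jaws, and the red rod and dark knob are clear. Gripping it now.

Emit:
arm_command:
  rows: [0.1,2.0,-0.1,0,0,0,0.4,0.1,4.0,-0.1,0,0,0,0.4,0.1,6.0,-0.1,0,0,0,0.4,0.1,7.0,-0.1,0,0,0,0.4,0.1,7.0,-0.1,0,0,0,0.4,0.1,7.0,-0.1,0,0,0,-1,0.1,7.0,-0.1,0,0,0,-1,0.1,7.0,-0.1,0,0,0,-1,0.1,7.0,-0.1,0,0,0,-1,0.1,7.0,-0.1,0,0,0,-1,0.1,7.0,-0.1,0,0,0,-1,0.1,7.0,-0.1,0,0,0,-1]
  force: 50

```text
time: 20.03
ee_pos: [0.4225, 0.1158, 0.0813]
tcp_rot: [-90.1, -0.0, 94.7]
wrist_force: [1.2, -0.4, 6.4]
opening: 0.0307
```

Emit:
arm_command:
  rows: [0,-2.0,0,0,0,0,-1,0,-5.0,0,0,0,0,-1,0,-8,0,0,0,0,-1,0,-9,0,0,0,0,-1,0,-9,0,0,0,0,-1,0,-9,0,0,0,0,-1]

```text
time: 20.53
ee_pos: [0.4218, 0.1158, 0.1698]
tcp_rot: [-90.0, -0.0, 94.7]
wrist_force: [0.5, -0.4, -1.1]
opening: 0.0305
```

```bash
python3 - <<'E'
from h import *
delta(.618,.216,.17,90)
E
```

```text
t 20.53 pos [0.4218 0.1158 0.1698] rot [-90.   -0.   94.7] q [ 15. -11. -20.  81.   0.  11.] F [ 0.5 -0.4 -1.1] open 0.0305
tool shift cm [ 8.380e+00 -2.000e-02 -2.038e+01] rot y 4.7
```

Emit:
arm_command:
  rows: [1.2,0,-3,0,1,0,-1,2.4,0,-6,0,2,0,-1,3.6,0,-9,0,3,0,-1,4.8,0,-12,0,4,0,-1,6,0,-15,0,4.7,0,-1,7.2,0,-18,0,4.7,0,-1,8.4,0,-20.4,0,4.7,0,-1,8.4,0,-20.4,0,4.7,0,-1,8.4,0,-20.4,0,4.7,0,-1]

```text
time: 21.28
ee_pos: [0.6179, 0.2164, 0.1662]
tcp_rot: [-89.7, 0.1, 90.0]
wrist_force: [0.1, 0.5, -1.1]
opening: 0.0308
```

```bash
python3 - <<'E'
from h import *
d=shot('wrist','w14.png')
delta(.620,.216,.0895,90)
E
```

```text
t 21.33 pos [0.6174 0.216  0.1672] rot [-89.8   0.1  90. ] q [19. 19. 11. 83.  0. 19.] F [ 0.4  0.1 -0.4] open 0.0304
tool shift cm [ 0.    7.77 -0.26] rot y 0.0
```

View pics/w14.png

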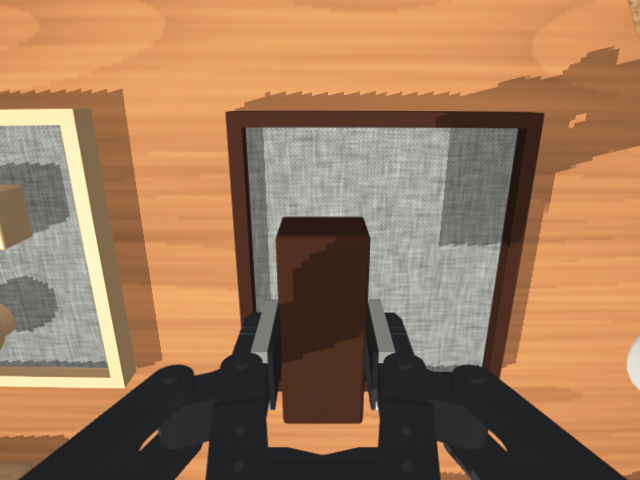

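The dark bar is over the right-hand side of the dark tray, with the near wall at (237,240) clear of the left finger. Lowering and releasing.

Emit:
arm_command:
  rows: [0,2.5,-0.3,0,0,0,-1,0,5,-0.3,0,0,0,-1,0,6.8,-0.3,0,0,0,-1,0,7.5,-0.3,0,0,0,-1,0,7.8,-0.3,0,0,0,-1,0,7.8,-0.3,0,0,0,-1,0,7.8,-0.3,0,0,0,0.1,0,7.8,-0.3,0,0,0,0.1,0,7.8,-0.3,0,0,0,0.1,0,7.8,-0.3,0,0,0,0.1]

```text
time: 22.17
ee_pos: [0.6214, 0.2163, 0.0929]
tcp_rot: [-90.1, -0.0, 90.0]
wrist_force: [-0.0, 0.0, -0.5]
opening: 0.0467
```

Emit:
arm_command:
  rows: [0,-1,0,0,0,0,0.1,0,-3,0,0,0,0,0.1,0,-6,0,0,0,0,0.1,0,-8,0,0,0,0,1,0,-8,0,0,0,0,1,0,-8,0,0,0,0,1]

```text
time: 22.67
ee_pos: [0.6218, 0.2164, 0.1743]
tcp_rot: [-90.2, -0.1, 90.0]
wrist_force: [0.3, 0.2, -1.1]
opening: 0.0807
```

```bash
python3 - <<'E'
from h import *
d=shot('wrist','w15.png'); P=cloud(d); print(seg(d,(322,250),.026,.042,P=P))
delta(.405,.271,.15,0)
E
```

```text
{'c': [619.9, 216.4], 'wh': [80.3, 32.1], 'long_deg': 0.0, 'z': 32.4, 'mean': [616.7, 216.4], 'n': 7615}
t 22.72 pos [0.6212 0.2162 0.1726] rot [-90.1  -0.   90. ] q [19. 19. 12. 83.  0. 19.] F [ 1.3  0.  -0.9] open 0.0855
tool shift cm [ 5.48  2.26 21.62] rot y 90.0
```

View pics/w15.png

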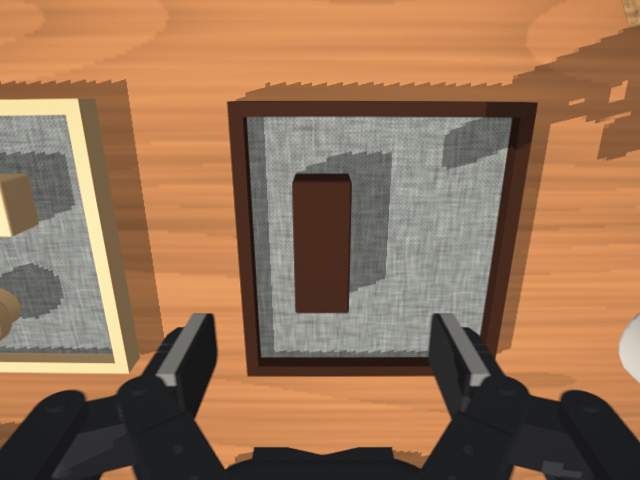

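The dark bar is flat in the dark tray, top at 32.4 mm and angle 0°. Next is the dark knob, turning the tool to yaw 0.

Emit:
arm_command:
  rows: [0.4,0,1.7,0,7,0,1,0.9,0.2,3.4,0,14,0,1,1.3,0.5,5.1,0,21,0,1,1.8,0.8,7.0,0,28,0,1,2.3,1.1,9,0,35,0,1,2.8,1.4,11,0,42,0,1,3.3,1.7,13,0,49,0,1,3.8,2,15,0,56,0,1,4.3,2.2,17,0,63,0,1,4.8,2.2,19,0,70,0,1,5.2,2.2,20.6,0,77,0,1,5.5,2.2,21.6,0,84,0,1]

```text
time: 23.72
ee_pos: [0.4031, 0.271, 0.1487]
tcp_rot: [-90.1, 0.1, 5.7]
wrist_force: [-0.5, 0.1, 0.1]
opening: 0.0853
```

Emit:
arm_command:
  rows: [0,0,0,0,6,0,1,0,0,0,0,6,0,1,0,0,0,0,6,0,1]

```text
time: 23.97
ee_pos: [0.4047, 0.271, 0.1492]
tcp_rot: [-90.0, 0.1, 0.2]
wrist_force: [-0.2, -0.8, -0.1]
opening: 0.0854
```

```bash
python3 - <<'E'
from h import *
d=shot('wrist','w16.png'); P=cloud(d); print(seg(d,(322,270),.025,.036,P=P))
delta(.405,.271,.08,0)
E
```

```text
{'c': [405.0, 272.8], 'wh': [35.4, 34.8], 'long_deg': -88.4, 'z': 29.7, 'mean': [405.1, 274.7], 'n': 3311}
t 24.02 pos [0.4049 0.2709 0.1493] rot [-90.    0.    0.2] q [ 34.  -4. -16.  78.  -0. 124.] F [ 0.4 -0.   0.4] open 0.0856
tool shift cm [0.01 6.93 0.01] rot y 0.2
```

View pics/w16.png

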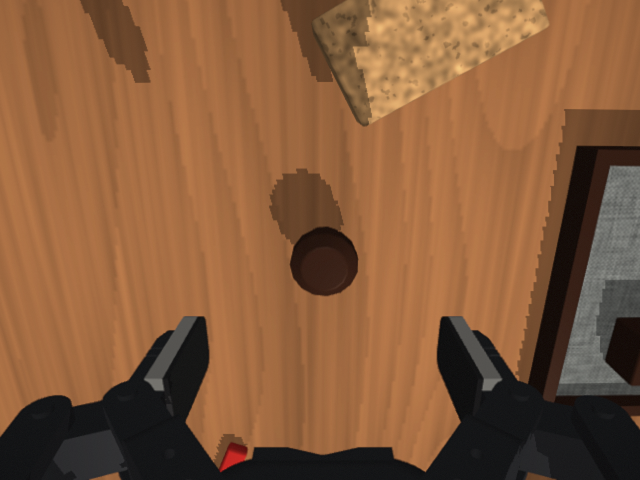

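The dark knob is centred at (325,262), and the cork block at (430,60) is clear. Gripping it now.

Emit:
arm_command:
  rows: [0,2.0,0.1,0,0,0,0.5,0,4.0,0.1,0,0,0,0.5,0,6.0,0.1,0,0,0,0.5,0,6.9,0.1,0,0,0,0.5,0,6.9,0.1,0,0,0,0.5,0,6.9,0.1,0,0,0,-1,0,6.9,0.1,0,0,0,-1,0,6.9,0.1,0,0,0,-1,0,6.9,0.1,0,0,0,-1,0,6.9,0.1,0,0,0,-1,0,6.9,0.1,0,0,0,-1,0,6.9,0.1,0,0,0,-1]
  force: 35

```text
time: 25.02
ee_pos: [0.4058, 0.2725, 0.0823]
tcp_rot: [-89.9, -0.1, 0.0]
wrist_force: [-0.0, 0.1, 6.8]
opening: 0.0342
```

Emit:
arm_command:
  rows: [0,-1.5,0,0,0,0,-1,0,-4.0,0,0,0,0,-1,0,-7,0,0,0,0,-1,0,-9,0,0,0,0,-1,0,-9,0,0,0,0,-1,0,-9,0,0,0,0,-1]

```text
time: 25.52
ee_pos: [0.4056, 0.2725, 0.1722]
tcp_rot: [-89.9, -0.1, 0.0]
wrist_force: [0.3, 1.8, -0.9]
opening: 0.0344
```

```bash
python3 - <<'E'
from h import *
d=shot('wrist','w17.png')
delta(.620,.284,.17,0)
E
```

```text
t 25.57 pos [0.4051 0.2722 0.1708] rot [-90.  -0.   0.] q [ 34.  -4. -14.  80.  -0. 124.] F [ 0.  -1.2 -0.9] open 0.0342
tool shift cm [21.49  0.08  1.18] rot y 0.0
```

View pics/w17.png

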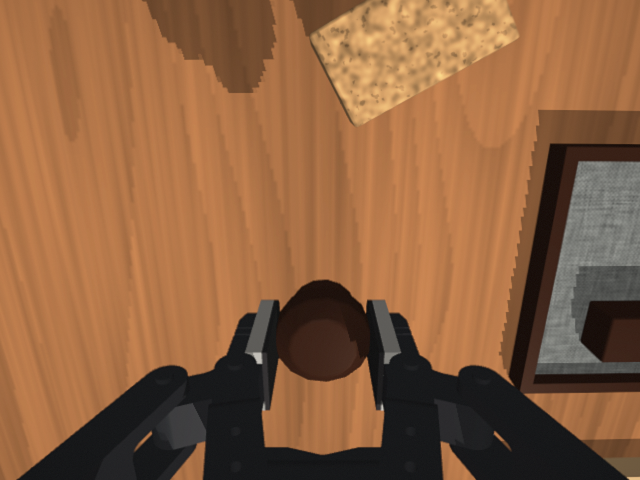

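```bash
python3 - <<'E'
from h import *
d=shot('top'); P=cloud(d)
b=P[85:160,20:110].reshape(-1,3); b=b[b[:,2]>.03]; print(b.min(0),b.max(0))
delta(.620,.284,.17,0)
E
```

```text
[0.66427172 0.4227336  0.03004821] [0.73166045 0.48782955 0.1927435 ]
t 25.62 pos [0.4048 0.272  0.1701] rot [-90.   0.   0.] q [ 34.  -4. -14.  80.   0. 124.] F [-0.2 -0.1 -1.5] open 0.0341
tool shift cm [2.152e+01 1.000e-02 1.200e+00] rot y 0.0
```

Emit:
arm_command:
  rows: [3.5,0,0.2,0,0,0,-1,7,0,0.4,0,0,0,-1,10.5,0,0.6,0,0,0,-1,14,0,0.8,0,0,0,-1,17,0,1.0,0,0,0,-1,19.5,0,1.2,0,0,0,-1,21,0,1.2,0,0,0,-1,21.5,0,1.2,0,0,0,-1,21.5,0,1.2,0,0,0,-1,21.5,0,1.2,0,0,0,-1]

```text
time: 26.45
ee_pos: [0.6193, 0.284, 0.1697]
tcp_rot: [-90.0, 0.1, -0.0]
wrist_force: [-0.7, -0.7, -0.7]
opening: 0.034
```

```bash
python3 - <<'E'
from h import *
d=shot('wrist','w18.png')
delta(.620,.284,.0905,0)
E
```

```text
t 26.5 pos [0.6191 0.2841 0.1703] rot [-90.    0.1   0. ] q [ 25.  23.  16.  84.   0. 115.] F [ 0.3 -0.6  0.1] open 0.0343
tool shift cm [ 0.09  7.98 -0.01] rot y 0.0
```

View pics/w18.png

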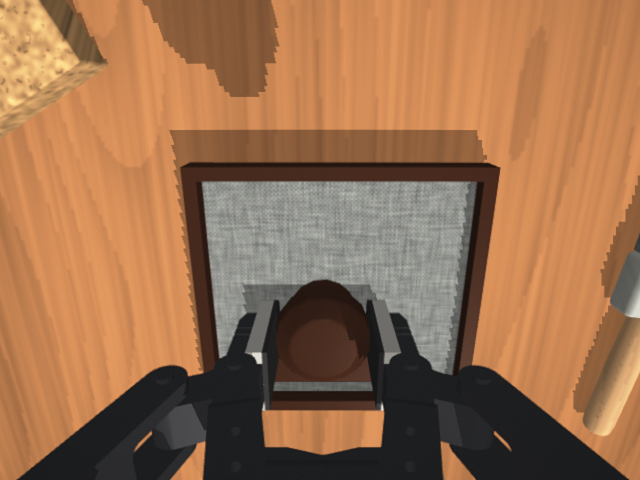

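Emit:
arm_command:
  rows: [0,2.5,0,0,0,0,-1,0,5,0,0,0,0,-1,0,6.8,0,0,0,0,-1,0,7.5,0,0,0,0,-1,0,7.8,0,0,0,0,-1,0,8.0,0,0,0,0,-1,0,8.0,0,0,0,0,-1,0,8.0,0,0,0,0,0.3,0,8.0,0,0,0,0,0.3,0,8.0,0,0,0,0,0.3,0,8.0,0,0,0,0,0.3,0,8.0,0,0,0,0,0.3]

```text
time: 27.5
ee_pos: [0.6202, 0.2842, 0.0912]
tcp_rot: [-90.0, -0.0, -0.0]
wrist_force: [0.4, -0.2, -0.0]
opening: 0.0553
```

Emit:
arm_command:
  rows: [0,-1,0,0,0,0,0.3,0,-3,0,0,0,0,0.3,0,-6,0,0,0,0,0.3,0,-9,0,0,0,0,1,0,-12,0,0,0,0,1,0,-12,0,0,0,0,1]

```text
time: 28.0
ee_pos: [0.6213, 0.2847, 0.2191]
tcp_rot: [-89.8, -0.5, -0.0]
wrist_force: [0.7, -0.0, 0.8]
opening: 0.0851
```

```bash
python3 - <<'E'
from h import *
d=shot('wrist','w19.png'); P=cloud(d); print(seg(d,(322,290),.034,.045,P=P))
delta(.45,.0,.25,0)
E
```

```text
{'c': [620.2, 284.8], 'wh': [34.3, 33.7], 'long_deg': -88.8, 'z': 37.8, 'mean': [620.2, 285.9], 'n': 1905}
t 28.05 pos [0.6211 0.2846 0.216 ] rot [-89.8  -0.4   0. ] q [ 25.  23.  21.  88.   0. 115.] F [0.1 0.6 0.2] open 0.0853
tool shift cm [-17.11  -3.4  -28.46] rot y 0.0
```

View pics/w19.png

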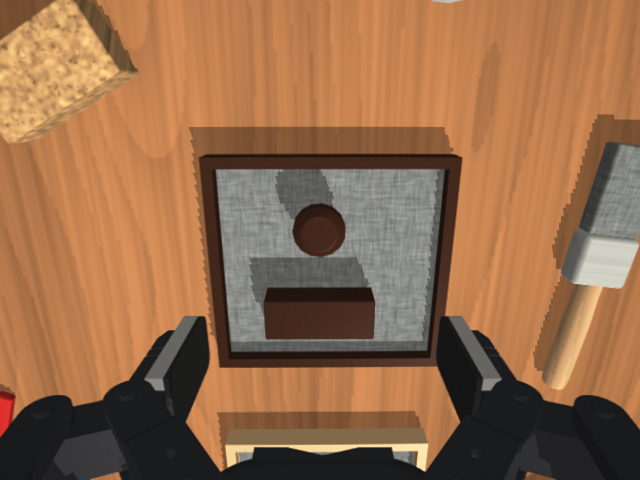

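The dark knob stands at (319,230) beside the dark bar. I'll back the arm off toward the base and check everything with the top and side cameras.

Emit:
arm_command:
  rows: [-2.5,-1,-1.5,0,0,0,1,-5,-2,-3,0,0,0,1,-7.5,-3,-4.5,0,0,0,1,-10,-4,-6,0,0,0,1,-12.5,-5,-7.5,0,0,0,1,-15,-6,-9,0,0,0,1,-17.5,-7,-10.5,0,0,0,1,-20,-8,-12,0,0,0,1,-22.5,-8,-13.5,0,0,0,1,-25,-8,-15,0,0,0,1,-25,-8,-15,0,0,0,1,-25,-8,-15,0,0,0,1]

```text
time: 29.05
ee_pos: [0.3692, 0.1336, 0.2912]
tcp_rot: [-90.0, -0.1, -0.0]
wrist_force: [0.3, 0.1, 0.6]
opening: 0.0855
```

```bash
python3 - <<'E'
from h import *
d=shot('top','top1.png'); P=cloud(d); s=shot('side','side1.png')
cv2.imwrite('pics/bed2.png',cv2.resize(d['pixels'][115:220,380:460],None,fx=5,fy=5,interpolation=cv2.INTER_CUBIC))
for n,uv,lo,hi in [('pbar',(293,181),.026,.04),('pknob',(294,148),.03,.045),('dbar',(193,170),.026,.04),('dknob',(159,170),.03,.045),('painted',(421,165),.054,.07)]: print(n,seg(d,uv,lo,hi,P=P))
b=(abs(P[...,0]-.632)<.06)&(abs(P[...,1]+.29)<.006); print('plate z',np.nanmedian(P[b][:,2]))
print(sensors.get_obs()['ee_pos'])
E
```

```text
pbar {'c': [594.6, 1.1], 'wh': [79.7, 32.4], 'long_deg': 88.9, 'z': 31.8, 'mean': [594.0, 0.9], 'n': 605}
pknob {'c': [666.6, 0.4], 'wh': [33.9, 33.9], 'long_deg': 85.5, 'z': 36.7, 'mean': [666.4, 0.2], 'n': 225}
dbar {'c': [619.8, 214.4], 'wh': [81.8, 32.9], 'long_deg': -0.3, 'z': 31.7, 'mean': [619.1, 214.2], 'n': 613}
dknob {'c': [619.5, 282.3], 'wh': [34.0, 33.3], 'long_deg': 46.6, 'z': 36.3, 'mean': [618.8, 281.0], 'n': 227}
painted {'c': [631.6, -260.9], 'wh': [81.7, 33.5], 'long_deg': -3.2, 'z': 61.7, 'mean': [630.6, -260.1], 'n': 641}
plate z 0.03770688683250317
[0.37027622 0.13423175 0.290718  ]
```

View pics/top1.png

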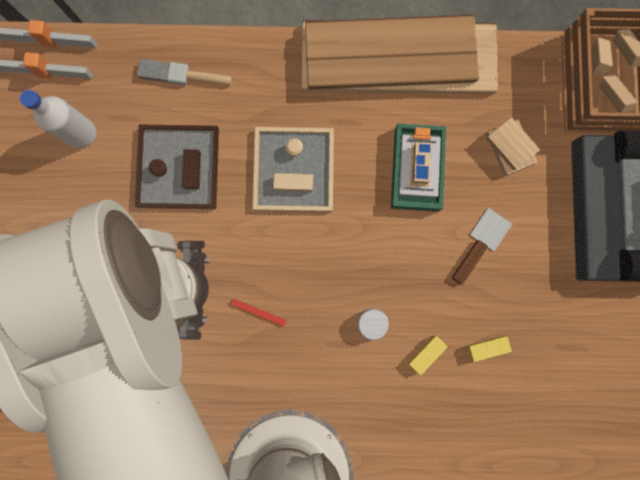

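View pics/side1.png

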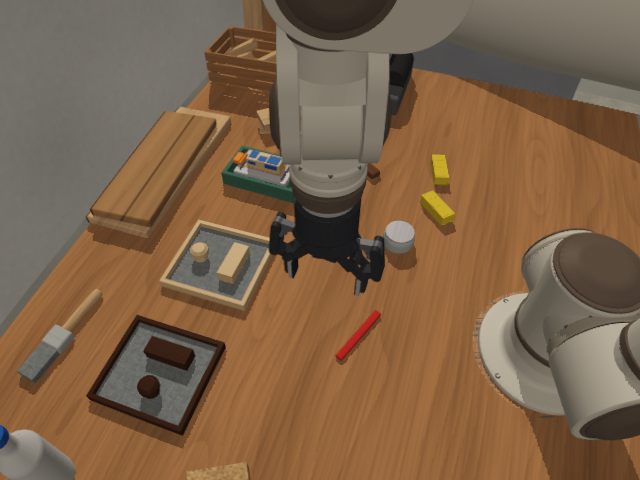

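View pics/bed2.png

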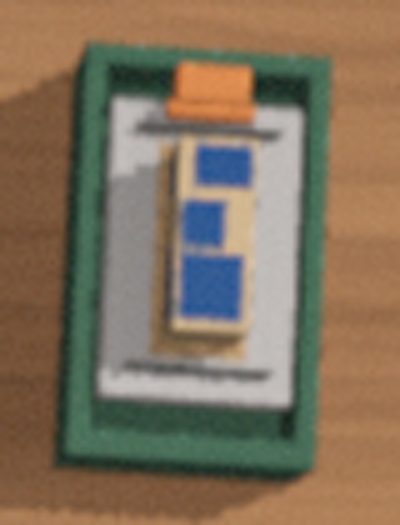

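The top and side pictures show all five parts in place, nothing else moved, and the arm clear:
- **Dark tray:** dark knob at (158,168) and dark bar at (191,169).
- **Pale tray:** pale knob at (294,147) and pale bar at (293,182).
- **Carrier:** painted bar at (423,163) with the catch over the plate. The plate stands at 37.7 mm, so it has sunk about 12–13 mm, the latched depth.

Handing in.

```bash
python3 -c "
from h import *
bot.job_done()"
```

```text
the job is handed in; nothing more can be done
```

All five parts are sorted and the painted bar is latched on the sanding carrier. I handed the job in at about 29 s of the 128 s allowed.

- **Painted bar:** I laid it on the bed and pressed it down while holding it, about 16.5 mm at about 13 N, until the orange catch slid over the plate's edge. After release the plate stayed at about 37.7 mm, which matches the latched height. The bar is centred between the stops to within about 1 mm.
- **Pale tray:** the pale bar lies flat with its top at about 32 mm. The pale knob stands on its foot with its top at about 37–38 mm.
- **Dark tray:** the dark bar and dark knob are placed the same way, with the same readings.
- **Last look:** the top and side pictures showed all five parts in place, the yellow look-alikes untouched and the gripper open and clear of everything.

No check failed. The only disagreement was 1–4 mm between cameras on positions, and I used the wrist camera for the final alignment.

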